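# Clear the spare pin and snap the hairpin clip onto the link pin

## Robot

A 6-joint arm with a two-finger parallel gripper is mounted at the origin on a cart in front of the work surface, level with it; the furniture and walls round the work are solid. World frame = base frame: x ahead of the robot, y to its left, z up, the work surface at z = 0. Lengths are in m, angles in rad, forces in N, time in s.
With the tool pointing down it reaches from about 0.375 to 0.9 m from the base axis. Payload 3.1 kg.
Tool frame: the origin (TCP) lies at the very end of the fingers, on their centre line; the grasp point (between the pads) lies 19 mm behind it; z points along the fingers, y is the line along which they close (so a half turn about z gives the same grasp; the last joint's range is limited). The gripper opens to 87 mm and grips with 3 to 60 N. Pads are 19 mm wide; open, the fingers measure 117 mm over their backs; the gripper's body (75 mm by 190 mm) begins 51 mm behind the grasp point.
Start: joints at [1.135, 0.527, 1.433, -0, 1.181, -0.178], TCP at [0.159, 0.604, 0.223] pointing down, gripper open.
Joint ranges: [-3.08, 3.08], [-0.75, 2.2], [0.22, 2.44], [-1.43, 4.57], [0, 2.65], [-2.85, 2.85]. Speed limits (rad/s): [2.79, 2.79, 3.14, 3.14, 3.14, 3.14].

## Interface

Orientations are given as a unit quaternion [x, y, z, w].
In Python, from rig import status, viewer, robot gives the robot as it stands.
- The arm moves only by the tool arm_command, never from a script. Its arguments are lists of equal length, an entry for each row: "delta_rot": the turn, a rotation vector about the tool's x, y, z in degrees, a list of three; "delta_pos": the shift along the tool's x, y, z in m, a list of three; "gripper": the closure, from -1 (fully open) to 1 (shut). In form: {"delta_rot": [[rx, ry, rz], ...], "delta_pos": [[dx, dy, dz], ...], "gripper": [gripper, ...]}. A call has 1 to 12 rows; each row is the pose to reach, as a shift and turn from the pose commanded when the call began, along the tool's axes at that moment; what a row does not reach only later rows make up. A row lasts 1/12 s, in which the tool goes at most 41.7 mm and 7.16 degrees, less where a joint would pass 70% of its speed; a pose out of reach is approached as far as the arm can. A call with a gripper value outside its range is refused whole. The fingers move at their own pace and stop on an object; "grip_force" is the grip in N (left out, the last holds). Time passes only in rows, so rows that repeat a pose let the fingers close. It gives the time, the measured TCP pose, the force, the opening and the grip force at its end, in the units of the state.
- status.get_obs(): the state, without advancing time (a new reading comes with each control period).
- viewer.camera(name): name is "scene" or "side" or "wrist"; returns a dict with "pixels" (400x640x3 uint8, blue, green, red), "fx", "fy", "cx", "cy" (pixels), "pose" (4x4, takes a point from camera to world coordinates); the wrist camera has in their place "mount" (4x4, takes a point from camera to tool coordinates, whose origin is the TCP and whose axes are the flange's). Camera axes: x right, y down, z forward; pixel columns grow to the right and rows downward; lengths in m; the calibration is good to about 2 mm. A picture is of the moment at which its call begins: read the wrist's pose just before it. There is no depth.
- robot.hand_in(): hands the job in; it is judged then, once.
The state is a dict: "time": time; "q": joint angles; "joint_velocities": joint speeds; "joint_torque": joint torques, N m; "position": TCP position; "tool_rot": TCP orientation; "ft_force": force on the tool from outside, world axes, zero at the start; "moment": the same for the moment, N m; "grip_width": finger opening in m; "grip_force": force on a finger pad.
Only numpy, scipy, OpenCV 4.12 (cv2) and the standard library are available. Lean on these libraries where they do the work, as an engineer would, in place of code of your own. Each camera call takes 0.05 s, during which the arm holds its last target. There are 200 camera calls.

## Task

Fit the bright metal hairpin spring clip to the link pin on the blue fixture. First take the loose brass pin off the fixture and set it down gently in a free valley of the ribbed rack, centred across both rails, so that it lies still beside the steel pin that is stored there. Then bring the clip onto the fixture's deck and push it flat along the deck, open end first, over the neck of the link pin until it snaps fully home; leave the steel pin in the rack and the other things on the desk where they are.

Things in the scene. Friction and masses are not known exactly. Their poses are not given: they have to be found in the camera images.
- fixture: Blue fixture fixed to the desk: flat deck 230 (x) x 170 (y) mm, its surface at z = +20 mm; origin at the centre of its underside. At the rear (+x) a wall at x +97 to +113 mm, 40 mm above the deck, and two cheeks at x +62 to +112 mm, inner faces at y = +-66 mm, 34 mm above the deck. Open side -x: the clip goes on from there, in direction +x. 4 mm high bolt heads at (-101, +-73) mm.
- link_pin (a point): Where the axis of the fixed upright link pin meets the deck's surface, at (+38, 0, +20) mm of the fixture. Steel neck 18 mm in diameter up to 14 mm above the deck, then a head 30 mm in diameter up to 23 mm above it. The 10 mm thick clip slides flat on the deck beneath the head; it cannot go on from above.
- clip: Bright zinc-plated hairpin clip of 10 mm round wire, lying flat, 120 to 200 g, x -65 to +67 mm, x pointing to its open end; origin on the underside, on the centre line, z up. Stiff bow: half circle about x = -40 mm and straight parallel sides x = -40 to -15 mm, outer faces at y = +-23 mm (grasp across these, at x = -25 mm, balanced). From x = -15 mm on two spring legs that swing outwards.
- clip_pocket (a point): Centre of the pocket between the legs, at (+20, 0, 0) mm of the clip; inside gap 20 mm. A stiff red tongue, 6 mm thick, runs from the push pad along the centre line to x = +9.5 mm and stops the neck (a hard stop) when the clip is home. On the link pin's axis when home, with some 2 mm play; before the snap more than 18 mm from it.
- clip_tail (a point): Middle of the flat rear face of the red moulded push pad on the bow, at (-65, 0, +9) mm of the clip: the place to push, along +x of the clip. The pad is 14 (x) x 40 (y) x 18 mm high and stands on the surface like the clip. Two fingertips set apart push it straighter than one. This point is 85 mm from the link pin's axis when the clip is home.
- spare_pin: Loose round brass pin with a dark band near each end, 22 mm diameter, 120 mm long along its y, 100 to 210 g; origin at its centre, on its axis. Starts lying across the fixture's deck in the clip's lane (axis 31 mm above the desk); it rolls.
- pin_rack: Grey rack fixed to the desk, base 164 (x) x 116 (y) x 10 mm; origin at the centre of its underside. Two black ribbed rails at y = -51 to -25 and +25 to +51 mm, room for fingers between. Round ribs along y at x = -72, -36, 0, +36, +72 mm, radius 8 mm, tops at z = 26 mm. Pins lie along y in valleys at x = -54, -18, +18, +54 mm, bridging both rails, pin axis at z = 24 mm.
- stored_pin: Loose steel pin of the same size as the brass one (22 mm diameter, 120 mm long along its y, origin at its centre), lying in the rack's valley at x = +54 mm; stays there.
- clip_throat (a point): Middle of the throat between the legs, at (+38, 0, 0) mm of the clip: inside gap 11 mm, springs open to pass the 18 mm neck; from here the legs flare to an inside gap of 32 mm at their tips (x = +62 mm). Pushing it over the neck takes about 6 to 12 N along the clip's x, dropping to about 3 N once the throat is past; push on to the hard stop.
- near_valley (a point): Middle of the rack's valley that is farthest from the stored pin, at (-54, 0, 24) mm of the rack: where the centre of a pin lies when it rests there. This valley is free and has most room for fingers; the stored pin lies in the one at x = +54 mm.
- globe_box: Bystander: white and orange carton, 50x50x47 mm, origin at the centre of its underside; leave alone.
- relay: Bystander: black relay, 28x28x38 mm, origin at the centre of its underside; leave alone.
- grease_tube: Bystander: red and white grease tube, 48x156x33 mm, origin at the centre of its underside; leave alone.
- plug_box: Bystander: red carton, 30x90x30 mm, origin at the centre of its underside; leave alone.
- side_cutters: Bystander: blue-handled side cutters, 50x142x13 mm, origin at the centre of its underside; leave alone.
- torch: Bystander: grey torch, 34x125x35 mm, origin at the centre of its underside; leave alone.
Things that resemble listed ones, but are neither listed nor needed, are in the scene too. There is more than one size of the clip; the job needs the larger.

How it is judged:
On the way, in this order (a step that is already met when the one before it is completed fails the run):
1. the brass pin lies still in a free valley of the rack, released (x of spare_pin in the frame of pin_rack between -0.066 and 0.066 m and y of spare_pin in the frame of pin_rack between -0.025 and 0.025 m and z of spare_pin in the frame of pin_rack between 0.019 and 0.029 m and angle between the y axis of spare_pin and the y axis of pin_rack, either way round below 0.12 rad and linear speed of spare_pin below 0.02 m/s and angular speed of spare_pin below 0.3 rad/s and contact force between the fingers and spare_pin below 0.2 N), for 0.2 s.
2. the clip has snapped home on the link pin (horizontal distance between clip_pocket and link_pin below 0.005 m and z of clip_pocket in the frame of fixture between 0.016 and 0.025 m and angle between clip's own z axis and vertical below 0.12 rad), for 0.2 s.
At the end, for the whole second after the job is handed in: The clip lies flat (within 0.12 rad) on the fixture's deck with its pocket within 5 mm of the link pin's axis; the brass and the steel pin each lie still in a valley of the rack, along the ribs (within 0.12 rad) and within 25 mm of the rack's centre line; everything is released and at rest (all of step 1 and all of step 2 and x of stored_pin in the frame of pin_rack between -0.066 and 0.066 m and y of stored_pin in the frame of pin_rack between -0.025 and 0.025 m and z of stored_pin in the frame of pin_rack between 0.019 and 0.029 m and angle between the y axis of stored_pin and the y axis of pin_rack, either way round below 0.12 rad and linear speed of each of stored_pin, clip below 0.02 m/s and angular speed of stored_pin below 0.3 rad/s and contact force between the fingers and stored_pin below 0.2 N and contact force between the fingers and clip below 0.2 N); the robot touches nothing.
It fails at once if a bystander on the desk is pushed more than 40 mm (distance of any of globe_box, relay, grease_tube, plug_box, side_cutters, torch from where it was at the start of the episode above 0.04 m).
It fails at once if the brass pin is slammed into the rack (over 60 N) (contact force between spare_pin and pin_rack above 60 N).
It also fails if it takes over 72 s, if anything falls off the work surface, if the arm or the gripper's body presses on something with over 40 N, if the wrist force passes 120 N, or if a joint passes its speed limit or range.

## Working session

There is one attempt and no reset: what is moved stays moved. The work goes in short steps, Python scripts to look and compute and a tool call to move; the robot and the scene stay as the last step left them, time stands still between calls to the robot, and variables do not carry over. Pictures are saved under pics/ and viewed, at most 10 in all, crops included, and the job is handed in when it is done.

Besides the shell and the picture viewer there is one more tool, called after ">>>" as name(argument=value, ...) on one line, values as JSON. arm_command: Moves the arm, as the interface text tells. Its arguments: {"type":"object","properties":{"delta_rot":{"type":"array","items":{"type":"array","items":{"type":"number"}}},"delta_pos":{"type":"array","items":{"type":"array","items":{"type":"number"}}},"gripper":{"type":"array","items":{"type":"number"}},"grip_force":{"type":"number"}},"required":["delta_rot","delta_pos","gripper"]}

```bash
mkdir -p pics; python3 - <<'E'
from rig import status, viewer
import cv2,json,numpy as np
o=status.get_obs();print({k:np.round(v,3).tolist() for k,v in o.items()})
for n in("scene","side","wrist"):
    c=viewer.camera(n);cv2.imwrite(f"pics/{n}0.png",c["pixels"])
    print(n,c["fx"],c["fy"],c["cx"],c["cy"],np.round(c.get("pose",c.get("mount")),4).tolist())
a=cv2.imread("pics/scene0.png");b=cv2.imread("pics/side0.png")
E
```

```text
{'time': 0.0, 'q': [1.134, 0.528, 1.434, -0.0, 1.181, -0.179], 'joint_velocities': [0.002, -0.002, 0.0, -0.0, 0.001, -0.002], 'joint_torque': [0.0, -44.004, -17.659, 0.063, 0.058, -0.0], 'position': [0.159, 0.604, 0.222], 'tool_rot': [0.129, 0.992, -0.001, -0.0], 'ft_force': [-0.415, 0.412, 0.633], 'moment': [0.012, 0.008, -0.02], 'grip_force': 0.0, 'grip_width': 0.087}
scene 464.2347278665967 464.2347278665967 328.0218206890066 201.64766827291615 [[-0.8933, -0.2293, 0.3865, -0.1039], [-0.449, 0.4939, -0.7447, 1.177], [-0.0201, -0.8388, -0.5441, 0.9109], [0.0, 0.0, 0.0, 1.0]]
side 482.16626495628316 482.16626495628316 317.00092809105024 198.7740632440485 [[-0.8736, -0.4234, 0.2399, 0.0836], [-0.4864, 0.7742, -0.4049, 0.6797], [-0.0143, -0.4705, -0.8823, 1.5874], [0.0, 0.0, 0.0, 1.0]]
wrist 305.01441776330364 305.01441776330364 321.62458803228867 197.53137620601987 [[0.0002, -0.9641, -0.2654, 0.0729], [1.0, 0.0001, 0.0003, 0.0008], [-0.0003, -0.2654, 0.9641, -0.162], [0.0, 0.0, 0.0, 1.0]]
```

View pics/scene0.png

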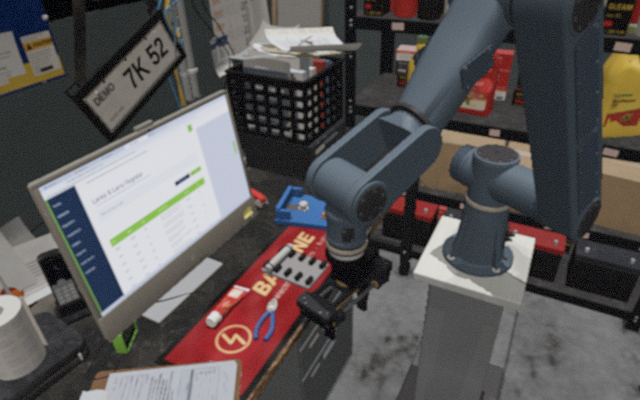

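View pics/side0.png

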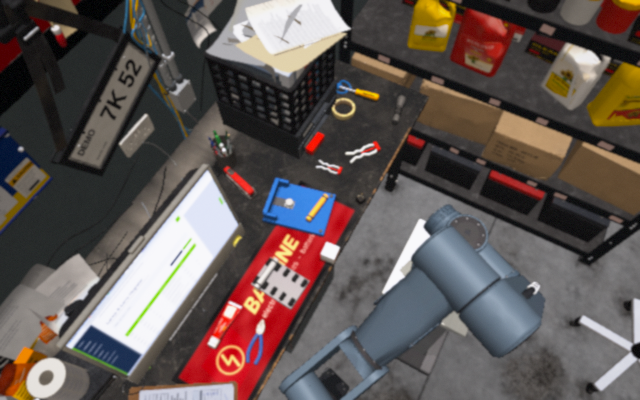

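Side view: fixture at (299,205), brass pin at (317,207), rack at (282,283). Two clip candidates, at (364,151) and (329,167); the (364,151) one looks larger. Next, an enlarged crop.

```bash
python3 - <<'E'
import cv2
b=cv2.imread("pics/side0.png")
cv2.imwrite("pics/c1.png",cv2.resize(b[125:245,250:400],None,fx=5,fy=5,interpolation=cv2.INTER_CUBIC))
cv2.imwrite("pics/c2.png",cv2.resize(b[235:315,240:345],None,fx=7,fy=7,interpolation=cv2.INTER_CUBIC))
E
```

```text
(no output)
```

View pics/c1.png

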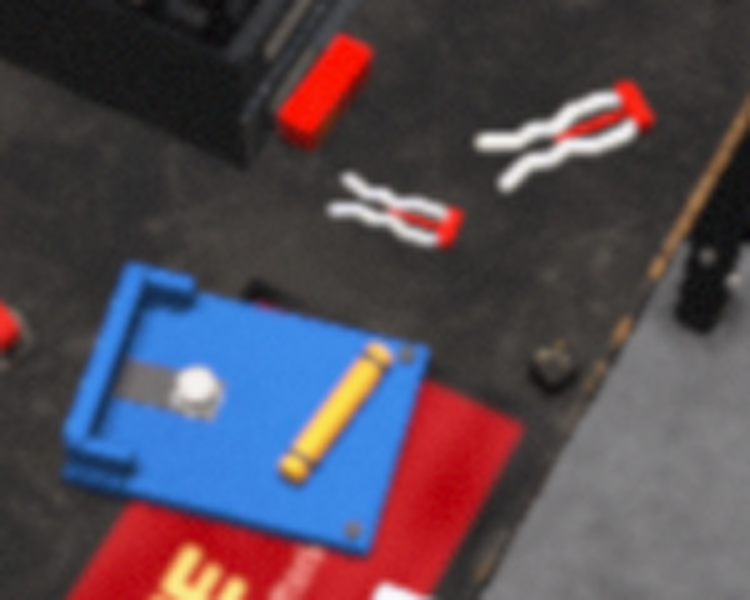

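View pics/c2.png

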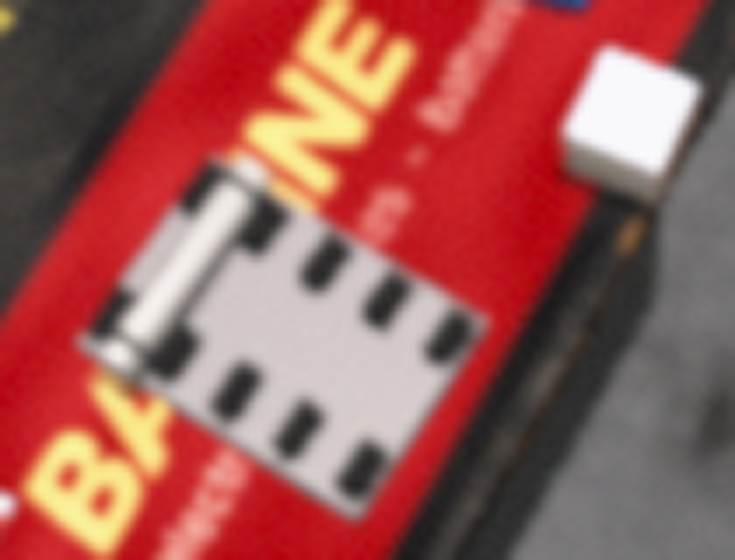

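Clip candidates: (364,151), about 1.4× longer, and (329,167), smaller. I choose (364,151). Brass pin ends are at crop (380,352) and (293,468); link pin head at (198,388); bolts at (405,352) and (352,530). Rack corners are at (488,320), (360,520), (80,342) and (213,157).

```bash
cat > h.py <<'E'
import numpy as np, cv2
from scipy.optimize import least_squares
from scipy.spatial.transform import Rotation as R
def wristpose(c,o):
    T=np.eye(4);T[:3,:3]=R.from_quat(o["tool_rot"]).as_matrix();T[:3,3]=o["position"];return T@np.array(c["mount"])
def ray(c,P,uv,z):
    d=P[:3,:3]@np.array([(uv[0]-c["cx"])/c["fx"],(uv[1]-c["cy"])/c["fy"],1]);t=(z-P[2,3])/d[2];return P[:3,3]+t*d
def proj(c,P,X):
    q=(np.asarray(X)-P[:3,3])@P[:3,:3];return np.c_[q[:,0]/q[:,2]*c["fx"]+c["cx"],q[:,1]/q[:,2]*c["fy"]+c["cy"]]
def fit(c,P,L,U,z0=0,g=None):
    L=np.array(L,float)/1000;U=np.array(U,float)
    def w(p):
        cs,s=np.cos(p[2]),np.sin(p[2]);return np.c_[p[0]+cs*L[:,0]-s*L[:,1],p[1]+s*L[:,0]+cs*L[:,1],L[:,2]+z0]
    r=least_squares(lambda p:(proj(c,P,w(p))-U).ravel(),g)
    return r.x,np.round(r.fun.reshape(-1,2),1).tolist()
E
python3 - <<'E'
from h import *
from rig import viewer
c=viewer.camera("side");P=np.array(c["pose"])
a=lambda L:np.array([[250+(u+.5)/5-.5,125+(v+.5)/5-.5] for u,v in L])
b=lambda L:np.array([[240+(u+.5)/7-.5,235+(v+.5)/7-.5] for u,v in L])
pr=lambda n,r:print(n,np.round(r[0],4),r[1])
q=[ray(c,P,u,.02) for u in a([[198,388],[380,352],[293,468],[632,105],[495,165]])];print(np.round(q,3))
g=np.r_[q[0][:2],0]
ang=lambda d:np.arctan2(d[1],d[0])
f=fit(c,P,[[-101,-73,24],[-101,73,24],[38,0,43],[-115,-85,20]],a([[405,352],[352,530],[198,388],[430,350]]),g=[*q[0][:2],ang(q[0]-q[1])]);pr("fix",f)
cu=ray(c,P,b([[284,340]])[0],0.01);d=ray(c,P,b([[147,250]])[0],0.01)
pr("rack",fit(c,P,[[-82,-58,10],[-82,58,10],[82,58,10],[82,-58,10]],b([[488,320],[360,520],[80,342],[213,157]]),g=[*cu[:2],ang(d-cu)]))
pr("pin",fit(c,P,[[0,-57,11],[0,57,11]],a([[378,357],[294,466]]),.02,g=[*((q[1]+q[2])/2)[:2],ang(q[0]-q[1])]))
# clip: pad top centre, tips
pr("clip",fit(c,P,[[-58,-20,18],[-58,20,18],[65,-19,5],[65,19,5]],a([[628,85],[648,122],[483,143],[505,186]]),g=[*q[3][:2],ang(q[4]-q[3])]))
E
```

```text
[[ 0.593  0.022  0.02 ]
 [ 0.49  -0.069  0.02 ]
 [ 0.499  0.045  0.02 ]
 [ 0.422 -0.356  0.02 ]
 [ 0.49  -0.255  0.02 ]]
fix [0.5509 0.0215 0.2409] [[0.3, 0.7], [0.5, 0.1], [-0.5, -0.5], [-0.3, -0.3]]
rack [ 0.4663  0.296  -0.0504] [[0.4, -0.0], [-0.1, 0.1], [-0.4, 0.4], [0.0, -0.5]]
pin [ 0.4912 -0.0059 -0.0889] [[0.4, -0.8], [-0.4, 0.7]]
clip [ 0.4551 -0.3154  0.9008] [[-0.2, -0.2], [0.3, 0.2], [0.2, 0.5], [-0.2, -0.5]]
```

```bash
cat > go.py <<'E'
import sys
from h import *
from rig import status
# x y z heading(deg of tool y in world)
def deltas(x,y,z,hd,o=None):
    o=o or status.get_obs();M=R.from_quat(o["tool_rot"]).as_matrix()
    h=np.deg2rad(hd);ty=np.array([np.cos(h),np.sin(h),0]);tz=np.array([0,0,-1.]);T=np.c_[np.cross(ty,tz),ty,tz]
    print("pos",np.round(M.T@(np.array([x,y,z])-o["position"]),4).tolist(),"rot",np.round(np.rad2deg(R.from_matrix(M.T@T).as_rotvec()),1).tolist(),"| tcp",np.round(o["position"],4).tolist(),"hd",round(np.degrees(np.arctan2(M[1,1],M[0,1])),1),"F",np.round(o["ft_force"],1).tolist(),"w",round(o["grip_width"],4),"gf",round(o["grip_force"],1),"t",round(o["time"],2))
if __name__=="__main__": deltas(*map(float,sys.argv[1:5]))
E
python3 go.py .491 -.006 .22 -5.1
```

```text
pos [-0.4764, -0.5052, 0.0025] rot [-0.1, 0.0, 80.3] | tcp [0.1591, 0.6039, 0.2219] hd 75.2 F [0.3, -0.5, 0.1] w 0.0874 gf 0.0 t 0.2
```

>>> arm_command(delta_rot=[[0,0,7],[0,0,14],[0,0,21],[0,0,28],[0,0,35],[0,0,42],[0,0,49],[0,0,56],[0,0,63],[0,0,70],[0,0,77],[0,0,80]], delta_pos=[[-0.027,-0.028,0],[-0.053,-0.056,0],[-0.08,-0.084,0],[-0.106,-0.112,0],[-0.132,-0.14,0],[-0.159,-0.168,0],[-0.185,-0.196,0],[-0.212,-0.224,0],[-0.238,-0.253,0],[-0.265,-0.281,0],[-0.291,-0.309,0],[-0.318,-0.337,0]], gripper=[-1,-1,-1,-1,-1,-1,-1,-1,-1,-1,-1,-1])

```text
time: 1.2
position: [0.3812, 0.1957, 0.2227]
tool_rot: [0.738, 0.675, 0.0, -0.0]
ft_force: [0.5, 0.4, 0.7]
grip_width: 0.0869
grip_force: 0.0
```

```bash
python3 go.py .491 -.006 .22 -5.1
```

```text
pos [-0.1912, 0.1271, 0.0027] rot [0.0, -0.0, 0.0] | tcp [0.3812, 0.1957, 0.2227] hd -5.1 F [0.5, 0.4, 0.7] w 0.0869 gf 0.0 t 1.2
```

```bash
cat > snap.py <<'E'
import sys,pickle
from h import *
from rig import status,viewer
n=sys.argv[1];o=status.get_obs();c=viewer.camera("wrist");cv2.imwrite(f"pics/{n}.png",c["pixels"])
pickle.dump((c,wristpose(c,o)),open(f"{n}.pkl","wb"))
E
python3 snap.py w1
```

```text
(no output)
```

View pics/w1.png

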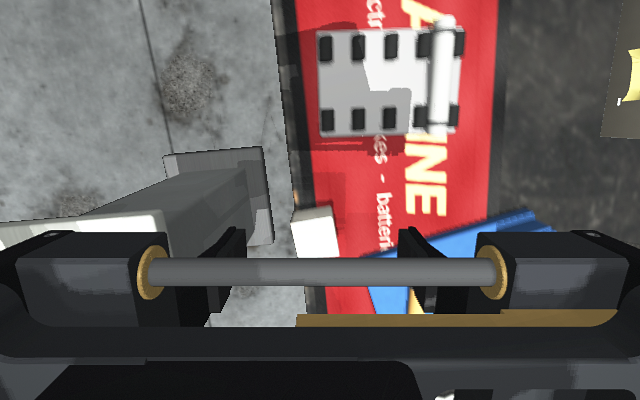

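The wrist view shows the rack clearly. Rib tops are at (326,48), (358,47), (391,46), (325,119), (358,118) and (391,117), and the stored pin is in the valley on the right. Moving past the fixture to look back at it.

```bash
python3 - <<'E'
import pickle
from h import *
c,P=pickle.load(open("w1.pkl","rb"))
for L,U in (([[-72,38,25],[-36,38,25],[0,38,25],[-72,-38,25],[-36,-38,25],[0,-38,25]],[[326,48],[358,47],[391,46],[325,119],[358,118],[391,117]]),([[-82,58,10],[-82,-58,10],[82,-58,10]],[[318,31],[316,135],[461,134]])):
    print(fit(c,P,L,U,g=[.466,.296,-.05]))
E
python3 go.py .53 -.14 .25 -5.1
```

```text
(array([ 0.46667402,  0.29511554, -0.05975408]), [[-1.2, -0.9], [0.3, -0.9], [0.8, -0.9], [1.5, 0.9], [0.0, 1.0], [-1.4, 1.1]])
(array([ 0.46946562,  0.29497496, -0.06690761]), [[0.1, -1.2], [4.4, 1.4], [-4.5, -0.5]])
pos [-0.3158, 0.1739, -0.0251] rot [0.3, 0.2, -0.2] | tcp [0.3862, 0.1905, 0.2229] hd -5.3 F [2.9, -2.7, -0.3] w 0.0871 gf 0.0 t 1.25
```

>>> arm_command(delta_rot=[[0,0,0],[0,0,0],[0,0,0],[0,0,0],[0,0,0],[0,0,0],[0,0,0],[0,0,0],[0,0,0],[0,0,0],[0,0,0],[0,0,0]], delta_pos=[[-0.032,0.017,-0.003],[-0.063,0.035,-0.005],[-0.095,0.052,-0.01],[-0.126,0.07,-0.012],[-0.158,0.087,-0.015],[-0.19,0.104,-0.018],[-0.22,0.122,-0.02],[-0.253,0.139,-0.025],[-0.285,0.157,-0.025],[-0.31,0.172,-0.025],[-0.31,0.172,-0.025],[-0.31,0.172,-0.025]], gripper=[-1,-1,-1,-1,-1,-1,-1,-1,-1,-1,-1,-1])

```text
time: 2.25
position: [0.5268, -0.127, 0.2471]
tool_rot: [0.737, 0.676, -0.0, -0.0]
ft_force: [-0.2, 1.2, -0.2]
grip_width: 0.0868
grip_force: 0.0
```

```bash
python3 snap.py w2; python3 go.py .491 -.006 .22 -5.1
```

```text
pos [0.1162, -0.0448, 0.0272] rot [-0.1, -0.1, 0.3] | tcp [0.5259, -0.1256, 0.247] hd -4.8 F [0.3, 1.0, 0.1] w 0.0871 gf 0.0 t 2.3
```

View pics/w2.png

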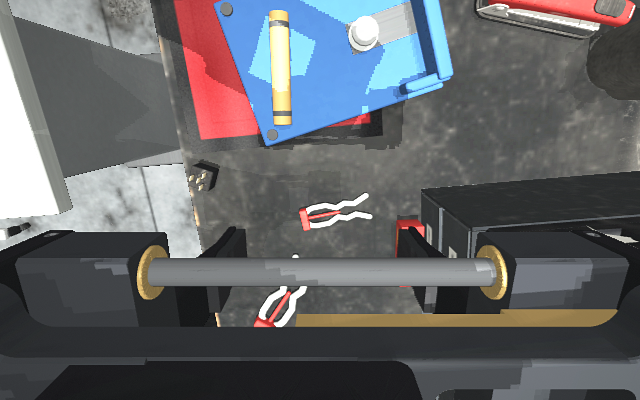

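The wrist view shows bolts at (226,9) and (272,134), link pin head at (365,31), brass pin ends at (279,12) and (282,124), and the small decoy clip at (335,213). The big clip is partly hidden at (280,305).

```bash
python3 - <<'E'
import pickle
from h import *
c,P=pickle.load(open("w2.pkl","rb"))
print(fit(c,P,[[-101,73,24],[-101,-73,24],[38,0,43]],[[226,9],[272,134],[365,31]],g=[.55,.02,.24]))
print(fit(c,P,[[0,60,11],[0,-60,11]],[[279.5,11],[282,125]],.02,g=[.49,-.006,-.08]))
print(fit(c,P,[[0,60,17],[0,-60,17]],[[279.5,11],[282,125]],.02,g=[.49,-.006,-.08]))
E
python3 go.py .491 -.006 .15 -5.1
```

```text
(array([0.55064032, 0.02000031, 0.22826716]), [[-0.1, -0.3], [-0.5, 1.1], [0.6, -0.5]])
(array([ 0.49005922, -0.00185416, -0.09657219]), [[-0.0, 0.9], [0.0, -1.1]])
(array([ 0.49071966, -0.00285058, -0.09715507]), [[-0.0, 0.1], [0.0, -0.1]])
pos [0.1161, -0.0447, 0.0972] rot [-0.1, -0.1, 0.3] | tcp [0.5259, -0.1256, 0.247] hd -4.8 F [0.3, 1.0, 0.1] w 0.0871 gf 0.0 t 2.3
```

>>> arm_command(delta_rot=[[0,0,0.7],[0,0,0.7],[0,0,0.7],[0,0,0.7],[0,0,0.7],[0,0,0.7],[0,0,0.7],[0,0,0.7],[0,0,0.7],[0,0,0.7],[0,0,0.7]], delta_pos=[[0.028,-0.011,0.02],[0.056,-0.022,0.04],[0.084,-0.033,0.06],[0.112,-0.043,0.08],[0.119,-0.0455,0.1],[0.119,-0.0455,0.12],[0.119,-0.0455,0.14],[0.119,-0.0455,0.15],[0.119,-0.0455,0.15],[0.119,-0.0455,0.15],[0.119,-0.0455,0.15]], gripper=[-1,-1,-1,-1,-1,-1,-1,-1,-1,-1,-1])

```text
time: 3.22
position: [0.491, -0.0028, 0.0983]
tool_rot: [0.74, 0.673, 0.0, 0.0]
ft_force: [0.7, -0.6, 0.2]
grip_width: 0.0868
grip_force: 0.0
```

```bash
python3 go.py .4905 -.003 .024 -5.5
```

```text
pos [-0.0003, -0.0006, 0.0743] rot [0.0, 0.0, 0.1] | tcp [0.491, -0.0028, 0.0983] hd -5.4 F [0.7, -0.6, 0.2] w 0.0868 gf 0.0 t 3.22
```

>>> arm_command(delta_rot=[[0,0,0],[0,0,0],[0,0,0],[0,0,0],[0,0,0],[0,0,0],[0,0,0],[0,0,0],[0,0,0],[0,0,0],[0,0,0],[0,0,0]], delta_pos=[[0,0,0.02],[0,0,0.04],[0,0,0.055],[0,0,0.066],[0,0,0.073],[0,0,0.074],[0,0,0.074],[0,0,0.074],[0,0,0.074],[0,0,0.074],[0,0,0.074],[0,0,0.074]], gripper=[-1,-1,-1,-1,-0.5,0,0.3,0.6,1,1,1,1], grip_force=20)

```text
time: 4.22
position: [0.4913, -0.0035, 0.0239]
tool_rot: [0.74, 0.673, 0.0, 0.0]
ft_force: [0.0, -0.4, 1.1]
grip_width: 0.0416
grip_force: 0.0
```

```bash
python3 go.py .4905 -.003 .10 -5.5
```

```text
pos [0.0004, -0.0008, -0.0761] rot [0.0, 0.0, 0.0] | tcp [0.4913, -0.0035, 0.0239] hd -5.5 F [0.0, -0.4, 1.1] w 0.0416 gf 0.0 t 4.22
```

>>> arm_command(delta_rot=[[0,0,0],[0,0,0],[0,0,0],[0,0,0],[0,0,0],[0,0,0]], delta_pos=[[0,0,0],[0,0,0],[0,0,0],[0,0,0],[0,0,0],[0,0,0]], gripper=[1,1,1,1,1,1])

```text
time: 4.72
position: [0.4908, -0.0034, 0.0235]
tool_rot: [0.74, 0.673, -0.0, -0.0]
ft_force: [-0.9, 0.4, 0.2]
grip_width: 0.0214
grip_force: 20.0
```

>>> arm_command(delta_rot=[[0,0,0],[0,0,0],[0,0,0],[0,0,0],[0,0,0]], delta_pos=[[0,0,-0.01],[0,0,-0.03],[0,0,-0.06],[0,0,-0.09],[0,0,-0.11]], gripper=[1,1,1,1,1])

```text
time: 5.13
position: [0.4917, -0.0035, 0.1362]
tool_rot: [0.74, 0.673, 0.001, 0.001]
ft_force: [1.4, 0.3, -2.0]
grip_width: 0.0212
grip_force: 20.0
```

```bash
python3 - <<'E'
from h import *
for x,y,t in((.467,.295,-.055),):
    print(x-.054*np.cos(t),y-.054*np.sin(t),np.degrees(t))
E
python3 go.py .413 .298 .15 -3.2
```

```text
0.4130816544131697 0.29796850285146165 -3.1512678732195276
pos [0.2927, -0.107, -0.0142] rot [0.1, 0.0, -2.3] | tcp [0.4917, -0.0035, 0.1362] hd -5.5 F [1.4, 0.3, -2.0] w 0.0212 gf 20.0 t 5.13
```

>>> arm_command(delta_rot=[[0,0,-0.5],[0,0,-1],[0,0,-1.5],[0,0,-2.3],[0,0,-2.3],[0,0,-2.3],[0,0,-2.3],[0,0,-2.3],[0,0,-2.3],[0,0,-2.3]], delta_pos=[[0.025,-0.011,-0.01],[0.05,-0.022,-0.02],[0.075,-0.034,-0.03],[0.1,-0.045,-0.04],[0.125,-0.057,-0.05],[0.15,-0.068,-0.06],[0.172,-0.078,-0.06],[0.172,-0.078,-0.06],[0.172,-0.078,-0.06],[0.172,-0.078,-0.06]], gripper=[1,1,1,1,1,1,1,1,1,1])

```text
time: 5.97
position: [0.4297, 0.1749, 0.1937]
tool_rot: [0.726, 0.688, -0.0, 0.0]
ft_force: [-0.7, 0.1, -1.9]
grip_width: 0.0216
grip_force: 20.0
```

```bash
python3 snap.py w3; python3 - <<'E'
import cv2
a=cv2.imread("pics/w3.png");cv2.imwrite("pics/w3c.png",cv2.resize(a[0:220,220:500],None,fx=2.7,fy=2.7,interpolation=cv2.INTER_CUBIC))
E
python3 go.py .413 .298 .15 -3.2
```

```text
pos [0.1223, -0.0238, 0.0435] rot [0.0, 0.0, 0.0] | tcp [0.43, 0.1746, 0.1936] hd -3.2 F [-0.4, 0.6, -1.3] w 0.0216 gf 20.0 t 6.02
```

View pics/w3c.png

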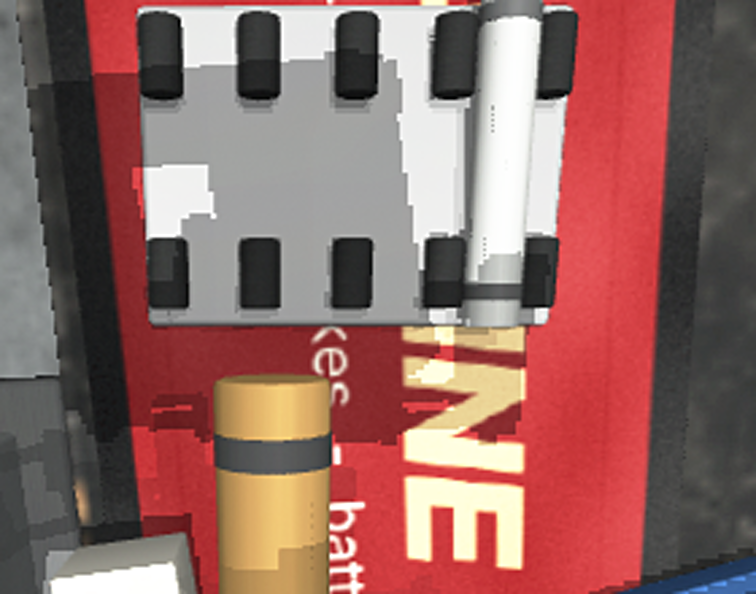

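Rack crop (origin (220,0), ×2.7): upper ribs at (160,54), (258,54), (356,54), (455,54), lower ribs at (168,273), (260,273), (352,273), (445,273). The brass pin is held below.

```bash
python3 - <<'E'
import pickle
from h import *
c,P=pickle.load(open("w3.pkl","rb"))
k=lambda L:[[220+u/2.7,v/2.7] for u,v in L]
X=[-72,-36,0,36]
for z in(26,23):
  r=fit(c,P,[[x,38,z] for x in X]+[[x,-38,z] for x in X],k([[160,54],[258,54],[356,54],[455,54],[168,273],[260,273],[352,273],[445,273]]),g=[.466,.295,-.05]);print(r)
  x,y,t=r[0];print(x-.054*np.cos(t),y-.054*np.sin(t),np.degrees(t))
# pin end centre upper at (272,378)
print(ray(c,P,k([[272,378]])[0],.212))
E
```

```text
(array([ 0.46626997,  0.29621888, -0.05210459]), [[-1.3, -0.4], [-0.3, -0.5], [0.7, -0.6], [1.3, -0.7], [-1.3, 0.9], [-0.4, 0.8], [0.4, 0.7], [0.8, 0.6]])
0.4123432545879079 0.2990312527263458 -2.9853730933283993
(array([ 0.46640729,  0.29672064, -0.05209905]), [[-0.7, -0.1], [-0.1, -0.2], [0.5, -0.3], [0.8, -0.4], [-0.8, 0.5], [-0.3, 0.4], [0.2, 0.3], [0.4, 0.2]])
0.41248056407333966 0.29953271779038726 -2.985055499550256
[0.43251902 0.23644346 0.212     ]
```

>>> arm_command(delta_rot=[[0,0,-0.2],[0,0,-0.2],[0,0,-0.2],[0,0,-0.2],[0,0,-0.2],[0,0,-0.2],[0,0,-0.2],[0,0,-0.2],[0,0,-0.2],[0,0,-0.2]], delta_pos=[[0.03,-0.006,0.01],[0.06,-0.012,0.03],[0.09,-0.018,0.05],[0.115,-0.023,0.08],[0.1225,-0.0243,0.1],[0.1225,-0.0243,0.12],[0.1225,-0.0243,0.128],[0.1225,-0.0243,0.128],[0.1225,-0.0243,0.128],[0.1225,-0.0243,0.128]], gripper=[1,1,1,1,1,1,1,1,1,1])

```text
time: 6.85
position: [0.4136, 0.2984, 0.0665]
tool_rot: [0.726, 0.688, 0.001, 0.0]
ft_force: [0.9, 0.1, -1.8]
grip_width: 0.0213
grip_force: 20.0
```

```bash
python3 go.py .4125 .298 .017 -3.0
```

```text
pos [-0.0005, -0.0011, 0.0495] rot [0.1, -0.0, -0.1] | tcp [0.4136, 0.2984, 0.0665] hd -3.1 F [0.9, 0.1, -1.8] w 0.0213 gf 20.0 t 6.85
```

>>> arm_command(delta_rot=[[0,0,0],[0,0,0],[0,0,0],[0,0,0],[0,0,0],[0,0,0],[0,0,0],[0,0,0]], delta_pos=[[0,-0.001,0.012],[0,-0.001,0.024],[0,-0.001,0.034],[0,-0.001,0.041],[0,-0.001,0.045],[0,-0.001,0.048],[0,-0.001,0.049],[0,-0.001,0.049]], gripper=[1,1,1,1,1,1,1,1])

```text
time: 7.52
position: [0.4123, 0.2991, 0.0169]
tool_rot: [0.725, 0.688, 0.001, 0.0]
ft_force: [2.2, -0.7, -0.9]
grip_width: 0.0216
grip_force: 20.0
```

```bash
python3 go.py .4125 .298 .016 -3.0
```

```text
pos [-0.0011, 0.0002, 0.0009] rot [0.1, -0.0, 0.0] | tcp [0.4123, 0.2991, 0.0169] hd -3.0 F [2.2, -0.7, -0.9] w 0.0216 gf 20.0 t 7.52
```

>>> arm_command(delta_rot=[[0,0,0],[0,0,0],[0,0,0],[0,0,0],[0,0,0],[0,0,0],[0,0,0],[0,0,0]], delta_pos=[[0,0,0.001],[0,0,0.001],[0,0,0.001],[0,0,0.001],[0,0,0.001],[0,0,0.001],[0,0,0.001],[0,0,0.001]], gripper=[0.45,0.4,0.3,0.2,0.1,0,0,0])

```text
time: 8.18
position: [0.4112, 0.2989, 0.0156]
tool_rot: [0.725, 0.689, -0.0, -0.0]
ft_force: [0.4, -0.0, 0.2]
grip_width: 0.0426
grip_force: 0.0
```

>>> arm_command(delta_rot=[[0,0,0],[0,0,0],[0,0,0],[0,0,0],[0,0,0],[0,0,0],[0,0,0]], delta_pos=[[0,0,-0.01],[0,0,-0.03],[0,0,-0.06],[0,0,-0.1],[0,0,-0.14],[0,0,-0.18],[0,0,-0.2]], gripper=[0,0,0,0,-0.3,-0.6,-1])

```text
time: 8.77
position: [0.413, 0.2998, 0.221]
tool_rot: [0.725, 0.689, 0.004, 0.001]
ft_force: [-0.0, 0.6, 0.2]
grip_width: 0.0562
grip_force: 0.0
```

```bash
python3 go.py .43 .1746 .24 -3.0;python3 go.py .47 -.32 .24 -3.0
```

```text
pos [-0.124, 0.0236, -0.0193] rot [0.4, -0.2, 0.0] | tcp [0.413, 0.2998, 0.221] hd -3.0 F [-0.0, 0.6, 0.2] w 0.0562 gf 0.0 t 8.77
pos [-0.6159, 0.0891, -0.0206] rot [0.4, -0.2, 0.0] | tcp [0.413, 0.2998, 0.221] hd -3.0 F [-0.0, 0.6, 0.2] w 0.0562 gf 0.0 t 8.77
```

>>> arm_command(delta_rot=[[0,0,0],[0,0,0],[0,0,0],[0,0,0],[0,0,0],[0,0,0],[0,0,0]], delta_pos=[[-0.03,0.006,0],[-0.06,0.012,0],[-0.09,0.018,0],[-0.124,0.024,0],[-0.124,0.024,0],[-0.124,0.024,0],[-0.124,0.024,0]], gripper=[-1,-1,-1,-1,-1,-1,-1])

```text
time: 9.35
position: [0.4288, 0.174, 0.216]
tool_rot: [0.726, 0.688, 0.0, -0.0]
ft_force: [0.7, 0.3, -0.1]
grip_width: 0.0865
grip_force: 0.0
```

```bash
python3 snap.py w4; python3 - <<'E'
import pickle
from h import *
from rig import viewer
c,P=pickle.load(open("w4.pkl","rb"));im=c["pixels"]
h=cv2.cvtColor(im,cv2.COLOR_BGR2HSV);m=cv2.inRange(h,(12,90,100),(28,255,255));m[200:]=0
m=cv2.morphologyEx(m,cv2.MORPH_OPEN,np.ones((7,7)))
n,l,s,ce=cv2.connectedComponentsWithStats(m);print(s[1:].tolist())
pts=np.argwhere(m)[:,::-1].astype(np.float32);r=cv2.minAreaRect(pts);b=cv2.boxPoints(r);w=np.array([ray(c,P,u,.03)[:2] for u in b]);print(np.round(w,3).tolist(),w.mean(0))
s=viewer.camera("side");Q=np.array(s["pose"])
print(ray(s,Q,[250+247/5,125+163/5],0))
c,P=pickle.load(open("w2.pkl","rb"));print(ray(c,P,[424,192],0),ray(c,P,[424,192],.1))
E
python3 go.py .42 -.2 .24 -3.0
```

```text
[[586, 24, 38, 60, 1113], [290, 26, 21, 81, 1495], [292, 112, 19, 10, 187]]
[[0.405, 0.336], [0.745, 0.32], [0.766, 0.224], [0.398, 0.241]] [0.57831756 0.28012438]
[ 0.6645036  -0.17530502  0.        ]
[ 0.66510037 -0.16997615  0.        ] [ 0.63280444 -0.14161871  0.1       ]
pos [-0.3747, 0.0104, -0.0244] rot [0.0, -0.0, 0.1] | tcp [0.4286, 0.1747, 0.2158] hd -2.9 F [-0.6, -0.0, -0.4] w 0.0875 gf 0.0 t 9.45
```

```bash
python3 - <<'E'
import pickle
from h import *
c,P=pickle.load(open("w4.pkl","rb"))
print(ray(c,P,[301,122],.024),ray(c,P,[301,107],.035),ray(c,P,[300,26],.035))
E
python3 go.py .372 -.42 .18 -38.4
```

```text
[0.4088927  0.23953526 0.024     ] [0.41072856 0.2554412  0.035     ] [0.41524627 0.33378211 0.035     ]
pos [-0.5968, -0.0264, 0.0355] rot [0.0, -0.0, 35.5] | tcp [0.4286, 0.1747, 0.2158] hd -2.9 F [-0.6, -0.0, -0.4] w 0.0875 gf 0.0 t 9.45
```

Brass pin measured in the near valley, centred within about 5 mm. Now to the clip.

>>> arm_command(delta_rot=[[0,0,2],[0,0,4],[0,0,7],[0,0,10],[0,0,13],[0,0,16],[0,0,19],[0,0,22],[0,0,25],[0,0,28],[0,0,31],[0,0,34]], delta_pos=[[-0.035,0.005,0],[-0.072,0.006,0],[-0.11,0.006,0],[-0.15,0.005,0],[-0.19,0.004,0],[-0.23,0.002,0],[-0.27,0,0],[-0.31,-0.003,0],[-0.35,-0.006,0],[-0.39,-0.01,0],[-0.43,-0.014,0],[-0.47,-0.017,0]], gripper=[-1,-1,-1,-1,-1,-1,-1,-1,-1,-1,-1,-1])

```text
time: 10.45
position: [0.3877, -0.2955, 0.2156]
tool_rot: [0.895, 0.446, 0.0, -0.0]
ft_force: [1.0, -0.4, -0.6]
grip_width: 0.0869
grip_force: 0.0
```

```bash
python3 go.py .372 -.42 .18 -38.4
```

```text
pos [-0.1089, 0.0624, 0.0355] rot [-0.0, -0.0, 1.4] | tcp [0.3877, -0.2955, 0.2156] hd -37.0 F [1.0, -0.4, -0.6] w 0.0869 gf 0.0 t 10.45
```

>>> arm_command(delta_rot=[[0,0,1],[0,0,1.4],[0,0,1.4],[0,0,1.4],[0,0,1.4],[0,0,1.4],[0,0,1.4]], delta_pos=[[-0.028,0.016,0.01],[-0.056,0.032,0.02],[-0.084,0.048,0.03],[-0.105,0.06,0.035],[-0.105,0.06,0.035],[-0.105,0.06,0.035],[-0.105,0.06,0.035]], gripper=[-1,-1,-1,-1,-1,-1,-1])

```text
time: 11.03
position: [0.3729, -0.413, 0.1802]
tool_rot: [0.9, 0.436, 0.0, -0.001]
ft_force: [-0.1, -0.6, 0.2]
grip_width: 0.0869
grip_force: 0.0
```

```bash
python3 snap.py w5;python3 - <<'E'
import cv2
a=cv2.imread("pics/w5.png");cv2.imwrite("pics/w5c.png",cv2.resize(a[0:240,200:450],None,fx=2.5,fy=2.5,interpolation=cv2.INTER_CUBIC))
E
python3 go.py .4395 -.335 .08 -38.4
```

```text
pos [0.1022, 0.0043, 0.1006] rot [-0.1, -0.0, 0.1] | tcp [0.3729, -0.4127, 0.1805] hd -38.3 F [0.1, 0.6, 0.5] w 0.0871 gf 0.0 t 11.08
```

View pics/w5c.png

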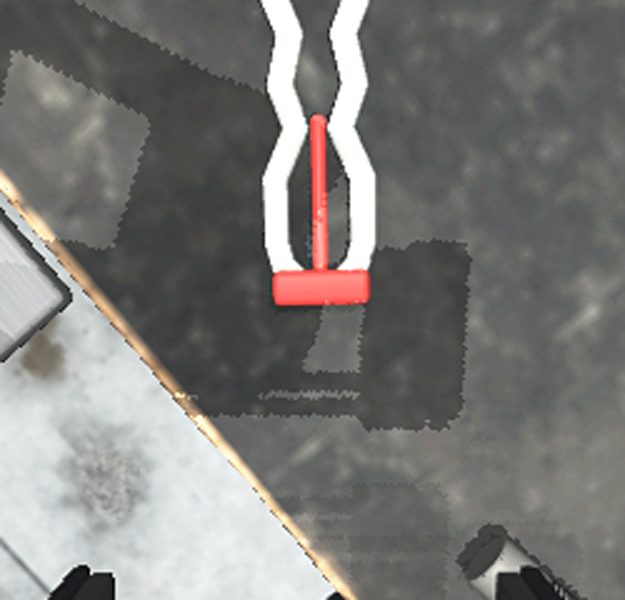

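Wrist crop (origin (200,0), ×2.5): the big clip is well seen. Pad front top corners (274,272) and (370,272), side kinks (264,178) and (375,173), throat inner (300,38) and (332,34).

```bash
python3 - <<'E'
import pickle
from h import *
c,P=pickle.load(open("w5.pkl","rb"))
k=lambda L:[[200+u/2.5,v/2.5] for u,v in L]
r=fit(c,P,[[-51,20,18],[-51,-20,18],[-15,23,5],[-15,-23,5],[38,5.5,5],[38,-5.5,5]],k([[274,272],[370,272],[264,178],[375,173],[300,38],[332,34]]),g=[.455,-.315,.9]);print(r)
x,y,t=r[0];print(x-.025*np.cos(t),y-.025*np.sin(t),np.degrees(t)-90)
E
```

```text
(array([ 0.45727566, -0.31396161,  0.93210307]), [[-0.4, -0.4], [0.4, -1.6], [-0.2, 1.2], [0.1, 1.8], [0.9, -1.1], [-0.8, 0.1]])
0.44237198557288354 -0.3340334989358771 -36.594428268611765
```

>>> arm_command(delta_rot=[[0,0,-1.7],[0,0,-1.7],[0,0,-1.7],[0,0,-1.7],[0,0,-1.7],[0,0,-1.7],[0,0,-1.7],[0,0,-1.7],[0,0,-1.7],[0,0,-1.7],[0,0,-1.7],[0,0,-1.7]], delta_pos=[[0.03,0.002,0.015],[0.06,0.004,0.03],[0.09,0.005,0.05],[0.105,0.006,0.07],[0.105,0.006,0.09],[0.105,0.006,0.11],[0.105,0.006,0.13],[0.105,0.006,0.15],[0.105,0.006,0.165],[0.105,0.006,0.173],[0.105,0.006,0.176],[0.105,0.006,0.176]], gripper=[-1,-1,-1,-1,-1,-1,-1,-1,-1,-1,-1,-1])

```text
time: 12.08
position: [0.4424, -0.3351, 0.0046]
tool_rot: [0.893, 0.449, -0.0, -0.0]
ft_force: [0.2, -0.1, 0.3]
grip_width: 0.0872
grip_force: 0.0
```

```bash
python3 go.py .4425 -.334 .004 -36.6
```

```text
pos [0.0009, -0.0006, 0.0006] rot [-0.0, -0.0, -0.0] | tcp [0.4424, -0.3351, 0.0046] hd -36.6 F [0.2, -0.1, 0.3] w 0.0872 gf 0.0 t 12.08
```

>>> arm_command(delta_rot=[[0,0,0],[0,0,0],[0,0,0],[0,0,0],[0,0,0],[0,0,0],[0,0,0],[0,0,0],[0,0,0],[0,0,0],[0,0,0],[0,0,0]], delta_pos=[[0.001,0,0.001],[0.001,0,0.001],[0.001,0,0.001],[0.001,0,0.001],[0.001,0,0.001],[0.001,0,0.001],[0.001,0,0.001],[0.001,0,0.001],[0.001,0,0.001],[0.001,0,0.001],[0.001,0,0.001],[0.001,0,0.001]], gripper=[-0.6,-0.3,-0.1,0,0.1,0.3,0.6,1,1,1,1,1], grip_force=40)

```text
time: 13.08
position: [0.4426, -0.3351, 0.0037]
tool_rot: [0.894, 0.449, -0.0, -0.0]
ft_force: [-1.5, 0.8, 2.6]
grip_width: 0.0444
grip_force: 40.1
```

```bash
python3 - <<'E'
from h import *
x,y,t=.5507,.0205,.231
for fx in(-85,-7,-125): print(fx,x+fx/1e3*np.cos(t),y+fx/1e3*np.sin(t),np.degrees(t)-90)
E
python3 go.py .39 -.19 .15 -55
```

```text
-85 0.46795777589163223 0.0010391585587710764 -76.76467493247799
-7 0.5438859344851932 0.018897342469545855 -76.76467493247799
-125 0.4290202586641651 -0.008118884472395473 -76.76467493247799
pos [0.085, -0.1289, -0.1463] rot [-0.0, 0.0, 18.3] | tcp [0.4426, -0.3351, 0.0037] hd -36.7 F [-1.5, 0.8, 2.6] w 0.0444 gf 40.1 t 13.08
```

>>> arm_command(delta_rot=[[0,0,0],[0,0,0],[0,0,0],[0,0,3],[0,0,6],[0,0,9],[0,0,12],[0,0,15],[0,0,18],[0,0,18],[0,0,18]], delta_pos=[[0,0,-0.015],[0,0,-0.04],[0.005,-0.01,-0.07],[0.015,-0.03,-0.1],[0.03,-0.05,-0.125],[0.045,-0.07,-0.145],[0.06,-0.09,-0.145],[0.075,-0.115,-0.145],[0.085,-0.129,-0.145],[0.085,-0.129,-0.145],[0.085,-0.129,-0.145]], gripper=[1,1,1,1,1,1,1,1,1,1,1])

```text
time: 14.0
position: [0.39, -0.1893, 0.1485]
tool_rot: [0.953, 0.304, 0.0, 0.0]
ft_force: [0.5, -0.5, -1.4]
grip_width: 0.0446
grip_force: 40.1
```

```bash
python3 go.py .458 -.002 .11 -76.8
```

```text
pos [0.164, -0.1132, 0.0385] rot [0.0, -0.0, 22.2] | tcp [0.39, -0.1893, 0.1485] hd -54.6 F [0.5, -0.5, -1.4] w 0.0446 gf 40.1 t 14.0
```

>>> arm_command(delta_rot=[[0,0,3],[0,0,6],[0,0,9],[0,0,12],[0,0,15],[0,0,18],[0,0,22],[0,0,22],[0,0,22],[0,0,22],[0,0,22]], delta_pos=[[0.022,-0.015,0],[0.045,-0.03,0],[0.068,-0.046,0.01],[0.09,-0.062,0.02],[0.113,-0.078,0.03],[0.137,-0.094,0.045],[0.16,-0.11,0.06],[0.164,-0.113,0.075],[0.164,-0.113,0.08],[0.164,-0.113,0.08],[0.164,-0.113,0.08]], gripper=[1,1,1,1,1,1,1,1,1,1,1])

```text
time: 14.92
position: [0.4592, -0.004, 0.0683]
tool_rot: [0.993, 0.116, 0.0, 0.0]
ft_force: [0.1, -0.4, -1.9]
grip_width: 0.0445
grip_force: 40.1
```

```bash
python3 snap.py w6;python3 - <<'E'
import cv2
a=cv2.imread("pics/w6.png");cv2.imwrite("pics/w6c.png",cv2.resize(a[0:230,190:460],None,fx=2.5,fy=2.5,interpolation=cv2.INTER_CUBIC))
E
python3 go.py .468 .001 .03 -76.8
```

```text
pos [0.0096, -0.0031, 0.0388] rot [0.0, -0.1, 0.1] | tcp [0.4593, -0.0042, 0.0688] hd -76.7 F [-0.4, -0.3, -1.3] w 0.0444 gf 40.1 t 14.97
```

View pics/w6c.png

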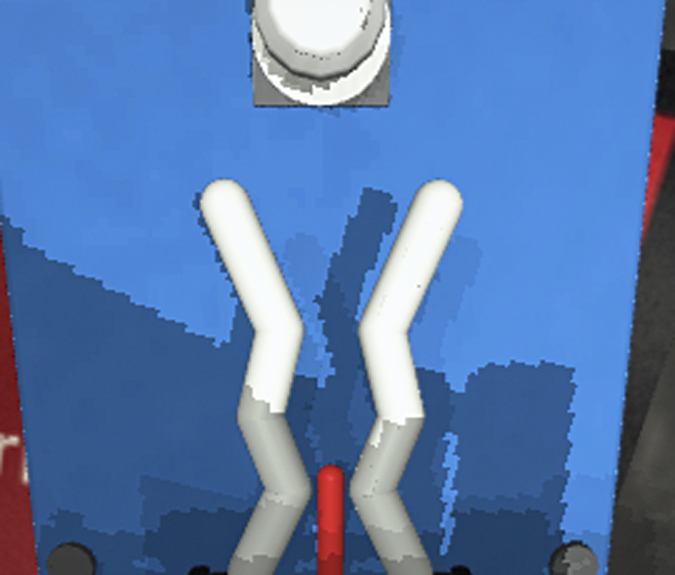

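Crop (origin (190,0), ×2.5): head axis at column 321 with lower rim (321,104), clip tips (222,197) and (441,197), throat inner edges (302,328) and (358,328), tongue tip (330,467), bolts (71,563) and (575,560).

```bash
cat > m.py <<'E'
import pickle
from h import *
c,P=pickle.load(open("w6.pkl","rb"))
k=lambda L:[[190+u/2.5,v/2.5] for u,v in L]
f,e=fit(c,P,[[-101,73,24],[-101,-73,24],[23,0,34]],k([[71,563],[575,560],[321,104]]),g=[.55,.02,.23]);print("fix",f,e)
g,e=fit(c,P,[[62,21,5],[62,-21,5],[38,5.5,5],[38,-5.5,5],[9.5,0,9]],k([[222,197],[441,197],[302,328],[358,328],[330,467]]),.065,g=[.48,0,.23]);print("clip",g,e)
loc=lambda p,q:np.array([[np.cos(p[2]),np.sin(p[2])],[-np.sin(p[2]),np.cos(p[2])]])@(np.array(q)-p[:2])
print("clip in fix mm",loc(f,g[:2])*1e3,"dyaw deg",np.degrees(g[2]-f[2]))
print("grasp in clip",loc(g,[.4593,-.0042])*1e3)
print("link",f[0]+.038*np.cos(f[2]),f[1]+.038*np.sin(f[2]), "fixyaw-90",np.degrees(f[2])-90)
E
python3 m.py
```

```text
fix [0.54939153 0.0202551  0.23549051] [[-0.2, 4.0], [0.5, 4.6], [-0.3, -5.9]]
clip [0.48478396 0.00279343 0.22856619] [[1.0, 1.3], [-1.4, 1.6], [0.7, -1.2], [-0.3, -1.1], [-0.0, -0.9]]
clip in fix mm [-66.89856061  -1.90549439] dyaw deg -0.39673427418224627
grasp in clip [-26.40575862  -1.03735725]
link 0.5863427308223584 0.02912126085385464 fixyaw-90 -76.50738765067378
```

>>> arm_command(delta_rot=[[0,0,-0.4],[0,0,-0.4],[0,0,-0.4],[0,0,-0.4],[0,0,-0.4],[0,0,-0.4],[0,0,-0.4],[0,0,-0.4],[0,0,-0.4],[0,0,-0.4]], delta_pos=[[0.01,-0.002,0],[0.018,-0.002,0.005],[0.018,-0.002,0.015],[0.018,-0.002,0.025],[0.018,-0.002,0.034],[0.018,-0.002,0.04],[0.018,-0.002,0.043],[0.018,-0.002,0.044],[0.018,-0.002,0.0445],[0.018,-0.002,0.0445]], gripper=[1,1,1,1,1,1,1,1,1,1], grip_force=50)

```text
time: 15.8
position: [0.4756, 0.0031, 0.0241]
tool_rot: [0.993, 0.119, 0.0, 0.0]
ft_force: [-0.1, -0.2, -1.4]
grip_width: 0.0444
grip_force: 50.1
```

```bash
python3 snap.py w7; python3 go.py .544 .019 .0242 -76.3
```

```text
pos [0.0701, 0.0007, 0.0001] rot [0.0, -0.0, 0.0] | tcp [0.4758, 0.0031, 0.0243] hd -76.3 F [-0.3, -0.0, -1.5] w 0.0438 gf 50.1 t 15.85
```

>>> arm_command(delta_rot=[[0,0,0],[0,0,0],[0,0,0],[0,0,0],[0,0,0],[0,0,0],[0,0,0],[0,0,0]], delta_pos=[[0,0,0.0005],[0.003,0,0.001],[0.008,0,0.001],[0.013,0,0.001],[0.018,0,0.001],[0.023,0,0.001],[0.027,0,0.001],[0.03,0,0.001]], gripper=[1,1,1,1,1,1,1,1])

```text
time: 16.52
position: [0.5029, 0.0105, 0.0236]
tool_rot: [0.993, 0.12, -0.002, -0.0]
ft_force: [-4.8, -0.2, 5.6]
grip_width: 0.0444
grip_force: 50.2
```

```bash
python3 snap.py w8; python3 go.py .544 .019 .0242 -76.3;python3 - <<'E'
import cv2
a=cv2.imread("pics/w8.png");cv2.imwrite("pics/w8c.png",cv2.resize(a[0:230,190:460],None,fx=2.5,fy=2.5,interpolation=cv2.INTER_CUBIC))
E
```

```text
pos [0.0411, 0.0014, -0.0007] rot [-0.1, 0.1, 0.1] | tcp [0.5038, 0.0106, 0.0236] hd -76.2 F [-3.0, 0.1, 4.3] w 0.0443 gf 50.2 t 16.57
```

View pics/w8c.png

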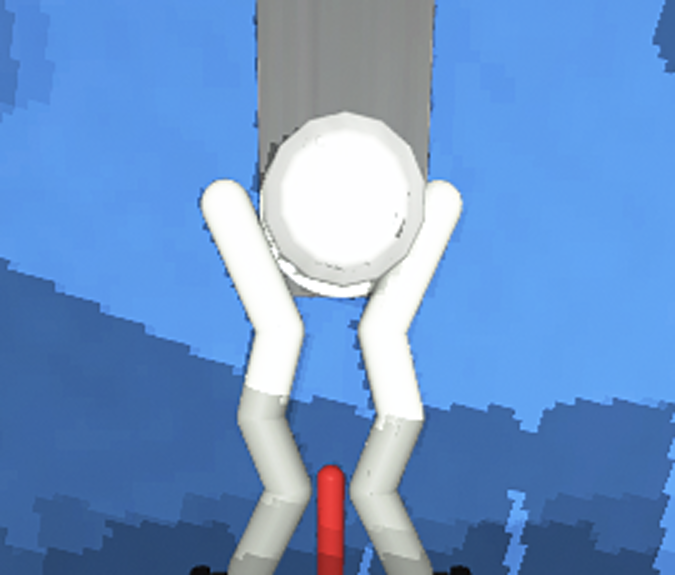

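The head is at column 344 and the clip centre line at 330, so the clip must shift about 2.5 mm in tool +y; yaw is good.

>>> arm_command(delta_rot=[[0,0,0],[0,0,0],[0,0,0],[0,0,0],[0,0,0],[0,0,0],[0,0,0],[0,0,0],[0,0,0],[0,0,0],[0,0,0],[0,0,0]], delta_pos=[[0,0.0012,-0.0004],[0,0.0025,-0.0004],[0.0025,0.0025,-0.0004],[0.005,0.0025,-0.0004],[0.0075,0.0025,-0.0004],[0.01,0.0025,-0.0004],[0.0125,0.0025,-0.0004],[0.015,0.0025,-0.0004],[0.0175,0.0025,-0.0004],[0.02,0.0025,-0.0004],[0.0225,0.0025,-0.0004],[0.025,0.0025,-0.0004]], gripper=[1,1,1,1,1,1,1,1,1,1,1,1], grip_force=60)

```text
time: 17.57
position: [0.519, 0.0131, 0.0236]
tool_rot: [0.993, 0.121, -0.011, -0.001]
ft_force: [-19.7, -10.3, 20.4]
grip_width: 0.044
grip_force: 60.2
```

>>> arm_command(delta_rot=[[0,0,0],[0,0,0],[0,0,0]], delta_pos=[[0,0,-0.001],[0,0,-0.0015],[0,0,-0.0015]], gripper=[1,1,1])

```text
time: 17.82
position: [0.5243, 0.0137, 0.024]
tool_rot: [0.993, 0.12, -0.005, -0.001]
ft_force: [-6.2, -1.5, -1.7]
grip_width: 0.0439
grip_force: 60.1
```

```bash
cat > see.py <<'E'
import sys,pickle
from h import *
c,P=pickle.load(open(sys.argv[1]+".pkl","rb"));im=c["pixels"]
h=cv2.cvtColor(im,cv2.COLOR_BGR2HSV)
red=cv2.inRange(h,(0,150,90),(6,255,255))|cv2.inRange(h,(174,150,90),(179,255,255))
red[:, :290]=0;red[:,355:]=0
ys,xs=np.nonzero(red);v=ys.min() if len(ys) else None
print("tongue tip",(xs[ys<v+4].mean(),v) if v is not None else None)
w=cv2.inRange(h,(0,0,95),(179,60,255))
for r in range(60,230,8):
    x=np.nonzero(np.diff(np.r_[0,(w[r,230:420]>0).astype(int),0]))[0]+230;print(r,x.tolist())
E
python3 snap.py w9; python3 see.py w8; python3 see.py w9; python3 go.py .544 .019 .0242 -76.3
```

```text
tongue tip (np.float64(321.9), np.int64(186))
60 [294, 299, 301, 361]
68 [294, 361]
76 [272, 288, 294, 373]
84 [271, 292, 294, 375]
92 [274, 371]
100 [278, 368]
108 [281, 364]
116 [285, 360]
124 [288, 309, 336, 357]
132 [292, 312, 333, 353]
140 [290, 310, 335, 354]
148 [289, 308, 337, 356]
156 [287, 306, 339, 358]
164 [285, 304, 340, 360]
172 [287, 306, 338, 358]
180 [290, 309, 335, 355]
188 [293, 312, 332, 352]
196 [295, 315, 330, 349]
204 [292, 312, 333, 352]
212 [288, 308, 337, 356]
220 [284, 304, 341, 360]
228 [281, 300, 344, 363]
tongue tip (np.float64(322.0), np.int64(186))
60 [290, 358]
68 [290, 357]
76 [263, 280, 290, 357, 368, 383]
84 [262, 284, 290, 357, 363, 385]
92 [266, 288, 290, 357, 359, 382]
100 [270, 377]
108 [274, 373]
116 [278, 369]
124 [282, 364]
132 [287, 360]
140 [285, 360]
148 [284, 362]
156 [283, 302, 305, 342, 344, 363]
164 [281, 301, 345, 364]
172 [283, 303, 342, 362]
180 [287, 307, 338, 359]
188 [291, 311, 334, 355]
196 [293, 313, 332, 351]
204 [290, 310, 335, 354]
212 [287, 306, 338, 358]
220 [284, 303, 342, 360]
228 [281, 300, 345, 363]
pos [0.0198, -0.0005, -0.0004] rot [-0.2, 0.5, 0.0] | tcp [0.5248, 0.0138, 0.0239] hd -76.3 F [-6.7, -2.7, -1.2] w 0.0444 gf 60.1 t 17.87
```

Legs are spreading symmetrically, with no slip in the grip. Pushing on.

>>> arm_command(delta_rot=[[0,0,0],[0,0,0],[0,0,0],[0,0,0],[0,0,0],[0,0,0],[0,0,0],[0,0,0]], delta_pos=[[0.002,0,0],[0.004,0,0],[0.006,0,0],[0.008,0,0],[0.01,0,0],[0.012,0,0],[0.014,0,0],[0.016,0,0]], gripper=[1,1,1,1,1,1,1,1])

```text
time: 18.53
position: [0.5447, 0.0178, 0.0249]
tool_rot: [0.993, 0.12, -0.001, -0.0]
ft_force: [-3.7, 1.0, -1.9]
grip_width: 0.044
grip_force: 59.9
```

```bash
python3 snap.py w10; python3 see.py w10;python3 go.py .544 .019 .0242 -76.3
```

```text
tongue tip (np.float64(321.5405405405405), np.int64(201))
60 [289, 356]
68 [289, 356]
76 [270, 286, 289, 355, 357, 374]
84 [269, 375]
92 [272, 372]
100 [276, 368]
108 [279, 364]
116 [283, 361]
124 [287, 357]
132 [290, 354]
140 [289, 354]
148 [287, 356]
156 [286, 358]
164 [284, 360]
172 [286, 358]
180 [289, 355]
188 [291, 352]
196 [295, 349]
204 [291, 311, 333, 353]
212 [287, 307, 337, 356]
220 [284, 303, 341, 360]
228 [281, 300, 344, 363]
pos [-0.0007, -0.0013, 0.0006] rot [-0.0, 0.1, 0.0] | tcp [0.545, 0.0179, 0.0248] hd -76.3 F [-1.8, 2.2, -1.6] w 0.0441 gf 59.9 t 18.58
```

>>> arm_command(delta_rot=[[0,0,0],[0,0,0],[0,0,0],[0,0,0]], delta_pos=[[0.001,0,0.0003],[0.002,0,0.0005],[0.003,0,0.0005],[0.003,0,0.0005]], gripper=[1,1,1,1])

```text
time: 18.92
position: [0.5456, 0.0183, 0.0241]
tool_rot: [0.993, 0.12, -0.003, -0.0]
ft_force: [-6.4, -0.4, 0.0]
grip_width: 0.0444
grip_force: 60.0
```

```bash
python3 go.py .544 .019 .0242 -76.3
```

```text
pos [-0.0013, -0.0011, -0.0001] rot [-0.1, 0.3, 0.1] | tcp [0.5456, 0.0183, 0.0241] hd -76.2 F [-6.4, -0.4, 0.0] w 0.0444 gf 60.0 t 18.92
```

>>> arm_command(delta_rot=[[0,0,0],[0,0,0],[0,0,0],[0,0,0],[0,0,0]], delta_pos=[[0.002,0,0],[0.004,0,0],[0.006,0,0],[0.006,0,0],[0.006,0,0]], gripper=[1,1,1,1,1])

```text
time: 19.33
position: [0.546, 0.0187, 0.0239]
tool_rot: [0.993, 0.12, -0.008, -0.001]
ft_force: [-13.3, -6.9, 5.5]
grip_width: 0.0443
grip_force: 60.1
```

```bash
python3 snap.py w11; python3 see.py w11|head -12;python3 go.py .544 .019 .0242 -76.3
```

```text
tongue tip (np.float64(322.0), np.int64(205))
60 [290, 358]
68 [290, 358]
76 [269, 286, 290, 357, 361, 377]
84 [268, 379]
92 [272, 375]
100 [275, 371]
108 [279, 368]
116 [283, 364]
124 [287, 360]
132 [290, 356]
140 [289, 357]
pos [-0.0019, -0.0008, -0.0003] rot [-0.2, 0.9, 0.1] | tcp [0.546, 0.0187, 0.0239] hd -76.2 F [-14.1, -7.5, 6.6] w 0.0441 gf 60.1 t 19.38
```

>>> arm_command(delta_rot=[[0,0,0],[0,0,0],[0,0,0],[0,0,0],[0,0,0],[0,0,0],[0,0,0],[0,0,0]], delta_pos=[[-0.003,0,0],[-0.006,0,0],[-0.006,0,0],[-0.006,0,0],[-0.006,0,0],[-0.006,0,0],[-0.006,0,0],[-0.006,0,0]], gripper=[1,1,1,0,-0.2,-0.4,-0.6,-0.6])

```text
time: 20.05
position: [0.5507, 0.0178, 0.0251]
tool_rot: [0.993, 0.119, 0.002, 0.001]
ft_force: [-0.3, -0.5, 0.0]
grip_width: 0.063
grip_force: 0.0
```

```bash
python3 go.py .544 .019 .0242 -76.3
```

```text
pos [-0.0062, -0.0028, 0.0009] rot [0.1, -0.3, 0.0] | tcp [0.5507, 0.0178, 0.0251] hd -76.3 F [-0.3, -0.5, 0.0] w 0.063 gf 0.0 t 20.05
```

>>> arm_command(delta_rot=[[0,0,0],[0,0,0],[0,0,0],[0,0,0],[0,0,0],[0,0,0],[0,0,0],[0,0,0],[0,0,0],[0,0,0]], delta_pos=[[0,0,-0.01],[0,0,-0.03],[0,0,-0.06],[-0.02,0,-0.09],[-0.05,0,-0.11],[-0.08,0,-0.12],[-0.12,0,-0.13],[-0.15,0,-0.13],[-0.15,0,-0.13],[-0.15,0,-0.13]], gripper=[-0.6,-0.6,-1,-1,-1,-1,-1,-1,-1,-1])

```text
time: 20.88
position: [0.4017, -0.0176, 0.1556]
tool_rot: [0.993, 0.119, 0.001, 0.0]
ft_force: [0.8, 0.1, 0.5]
grip_width: 0.0869
grip_force: 0.0
```

```bash
python3 snap.py w12; python3 - <<'E'
import pickle
from h import *
c,P=pickle.load(open("w12.pkl","rb"));im=c["pixels"];h=cv2.cvtColor(im,cv2.COLOR_BGR2HSV)
m=cv2.inRange(h,(0,150,90),(6,255,255))|cv2.inRange(h,(174,150,90),(179,255,255));m[230:]=0
for M,n in((m,"red"),(cv2.inRange(h,(0,0,150),(179,60,255)),"white")):
    M=M.copy();M[230:]=0
    N,l,s,ce=cv2.connectedComponentsWithStats(M)
    for i in range(1,N):
        if s[i,4]>150: print(n,s[i].tolist(),ce[i].round(1).tolist())
for r in range(40,180,8):
    x=np.nonzero(np.diff(np.r_[0,(cv2.inRange(h,(0,0,120),(179,60,255))[r,230:420]>0).astype(int),0]))[0]+230
    y=np.nonzero(np.diff(np.r_[0,(m[r,230:420]>0).astype(int),0]))[0]+230
    print(r,x.tolist(),"red",y.tolist())
# predictions for home
f=[.5505,.0203,.232]
f2=np.array([[np.cos(f[2]),-np.sin(f[2])],[np.sin(f[2]),np.cos(f[2])]])
for nm,p in dict(head=[38,0,43],padfrontL=[18-51,20,38],padfrontR=[18-51,-20,38],padrearL=[18-65,20,38],padrearR=[18-65,-20,38],padbot=[18-65,0,20],tipL=[80,21,25],tipR=[80,-21,25],boltL=[-101,73,24]).items():
    q=f2@np.array(p[:2])/1e3+f[:2];print(nm,proj(c,P,[[*q,p[2]/1e3]]).round(1))
E
python3 go.py .4 0 .2 -76.3
```

```text
red [0, 0, 385, 222, 28893] [196.6, 123.7]
red [126, 0, 13, 24, 174] [132.1, 7.6]
red [298, 0, 46, 72, 501] [320.4, 48.0]
red [416, 0, 12, 40, 195] [420.5, 13.5]
red [584, 0, 56, 18, 240] [616.6, 8.9]
red [498, 84, 36, 59, 521] [518.1, 125.1]
white [0, 0, 76, 106, 4767] [33.9, 48.7]
white [80, 0, 14, 38, 220] [86.2, 19.3]
white [95, 0, 59, 51, 1632] [124.3, 21.8]
white [150, 0, 53, 63, 1584] [172.7, 29.0]
white [294, 0, 17, 55, 630] [300.4, 25.6]
white [331, 0, 17, 54, 632] [340.7, 25.7]
white [501, 33, 31, 97, 827] [517.5, 80.7]
white [521, 37, 41, 95, 820] [539.9, 83.7]
white [0, 115, 19, 16, 195] [7.9, 122.7]
white [134, 162, 65, 63, 3186] [161.7, 192.4]
40 [295, 306, 336, 347] red [318, 320, 322, 324]
48 [296, 308, 334, 346] red [318, 320, 322, 324]
56 [] red [298, 300, 342, 344]
64 [] red [298, 300, 343, 344]
72 [] red []
80 [] red []
88 [] red []
96 [] red []
104 [] red []
112 [] red []
120 [] red [230, 231]
128 [] red [230, 232]
136 [390, 404] red [230, 232]
144 [] red [230, 233]
152 [] red [230, 385]
160 [] red [230, 382]
168 [] red [230, 380]
176 [] red [230, 378]
head [[320.8 -47.1]]
padfrontL [[296.6  54.8]]
padfrontR [[344.   55.1]]
padrearL [[296.8  72.6]]
padrearR [[343.6  72.9]]
padbot [[320.3  75.4]]
tipL [[294.4 -98.5]]
tipR [[347.8 -98. ]]
boltL [[242.8 135.5]]
pos [0.0008, -0.0182, -0.0445] rot [0.1, -0.2, -0.0] | tcp [0.4037, -0.0179, 0.1555] hd -76.3 F [0.6, 0.6, 0.8] w 0.0871 gf 0.0 t 20.93
```

The pad measures at rows 54–72 and columns 298–344, against a home prediction of 55–73 and 297–344, so the clip is home. The arm is clear.

```bash
python3 -c "
from rig import robot
print(robot.hand_in())"
```

```text
the job is handed in; nothing more can be done
None
```

I handed the job in at about 21 s of the 72 s limit; the hand-in gave no verdict. By my measurements the brass pin rests in the near valley within about 5 mm of centre, and the clip is on the link pin at its hard stop, within about 1 mm of home, with the arm clear.

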